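# Slide the lathe faceplates home under their cradle ledges

## Robot

A 6-joint arm with a two-finger parallel gripper is mounted at the origin on the work surface. World frame = base frame: x ahead of the robot, y to its left, z up, the work surface at z = 0. Lengths are in m, angles in rad, forces in N, time in s.
With the tool pointing down it reaches from about 0.225 to 0.875 m from the base axis. Payload 3.4 kg.
Tool frame: the origin (TCP) lies at the very end of the fingers, on their centre line; the grasp point (between the pads) lies manip.grip_point_offset behind it (manip.grip_point_offset is the distance from the TCP to the grasp point, in m); z points along the fingers, y is the line along which they close (so a half turn about z gives the same grasp; the last joint's range is limited). The gripper opens to 85 mm and grips with 20 to 120 N. Pads are 22 mm wide; open, the fingers measure 114 mm over their backs; the gripper's body (76 mm by 85 mm) begins 54 mm behind the grasp point. The pads swing forward as they close: fully open they stand 13 mm farther back than shut.
Start: joints at [1.078, 0.276, 1.505, -0, 1.361, -0.121], TCP at [0.209, 0.536, 0.205] pointing down, gripper open.
Joint ranges: [-2.89, 2.89], [-0.75, 2.08], [0.22, 2.7], [-1.18, 4.32], [0.11, 2.71], [-2.7, 2.7]. Speed limits (rad/s): [2.57, 2.57, 3.14, 3.14, 3.14, 3.14].

## Interface

Orientations are given as a unit quaternion [w, x, y, z].
In Python, from rig import manip gives the robot as it stands.
- The arm moves only by the shell command python3 -m pendant 'ROWS' [FORCE]. ROWS is JSON, a list of rows, each an object of numbers: "jaw": the opening, from -1 (shut) to 1 (fully open); "tx", "ty", "tz": the shift along the world's x, y, z in cm; "ax", "ay", "az": the turn, a rotation vector about the world's x, y, z in degrees. In form: [{"jaw": .., "tx": .., "ty": .., "tz": .., "ax": .., "ay": .., "az": ..}, ...]. A call has 1 to 10 rows; each row is the pose to reach, as a shift and turn from the pose commanded when the call began; what a row does not reach only later rows make up. A row lasts 1/8 s, in which the tool goes at most 62.5 mm and 10.7 degrees, less where a joint would pass 70% of its speed; a pose out of reach is approached as far as the arm can. A call with a gripper value outside its range is refused whole. The fingers move at their own pace and stop on an object; FORCE is the grip in N (left out, the last holds). Time passes only in rows, so rows that repeat a pose let the fingers close. It gives the time, the measured TCP pose, the force, the opening and the grip force at its end, in the units of the state.
- manip.get_state(): the state, without advancing time (a new reading comes with each control period).
- manip.get_image(name): name is "scene" or "top" or "wrist"; returns a dict with "pixels" (384x512x3 uint8, blue, green, red), "depth" (384x512 float32, m along the optical axis (not along the pixel's ray), 0 where there is no reading), "fx", "fy", "cx", "cy" (pixels), "pose" (4x4, takes a point from camera to world coordinates). Camera axes: x right, y down, z forward; pixel columns grow to the right and rows downward; lengths in m; the calibration is good to about 2 mm. A picture is of the moment at which its call begins.
- manip.sign_off(): hands the job in; it is judged then, once.
The state is a dict: "clock": time; "qpos": joint angles; "qd": joint speeds; "effort": joint torques, N m; "position": TCP position; "ee_rot": TCP orientation; "contact_force": force on the tool from outside, world axes, zero at the start; "moment": the same for the moment, N m; "width": finger opening in m; "gripper_force": force on a finger pad.
Only numpy, scipy, OpenCV 4.12 (cv2) and the standard library are available. Lean on these libraries where they do the work, as an engineer would, in place of code of your own. Each camera call takes 0.05 s, during which the arm holds its last target. There are 200 camera calls.

## Task

Put the two round lathe faceplates away: slide each along the bench into the cradle of its own size until it sits fully home against the two stops under the ledge. Keep both flat on the bench (push them, do not lift them), leave the tin, offcut, bottle and chisel where they are, and then stand clear.

Things in the scene. Friction and masses are not known exactly. Their poses are not given: they have to be found in the camera images.
- plate_large: the larger faceplate: a plain flat aluminium disc lying on the bench, 120 mm diameter, 26 mm thick, 0.55 to 0.85 kg, dark centre bore and 6 small dark screw-hole marks (flat, nothing to grip). Origin: centre of its underside, so z is 0 when it lies on the bench. z axis up; its yaw does not matter.
- plate_small: the smaller faceplate: the same kind of aluminium disc, 92 mm diameter, 26 mm thick, 0.33 to 0.53 kg, dark centre bore and 4 small screw-hole marks. Origin: centre of its underside; z axis up; its yaw does not matter.
- cradle_large: fixed wooden cradle for the 120 mm plate. Origin, on the bench: where the plate's centre rests when home. +x: sliding-in direction (mouth faces -x, toward the robot within 0.2 rad). In mm: side rails 126 apart, x -15 to 50; mouth flares to 161 wide (182 outside) at x -45; two stops touch the plate at 45 degrees either side of +x; ledge x -12 to 88, underside 40, top 52 high; 168 wide.
- cradle_small: the same kind of cradle for the 92 mm plate; the two may change sides. Origin: where the plate's centre rests when home; +x: sliding-in direction. In mm: rails 98 apart, x -15 to 50; mouth 133 wide (154 outside) at x -45; two stops as on the other; ledge x -12 to 74, underside 40, top 52 high; 140 wide.
- wax_tin: bystander: small steel round tin standing between the cradles, 60 mm diameter, 50 mm tall; origin at the centre of its underside. Leave it alone.
- offcut: bystander: dark wood block 85 x 50 x 42 mm (its x, y, z); origin at the centre of its underside. Leave it alone.
- glue_bottle: bystander: white glue bottle standing, 56 mm diameter, 150 mm tall; origin at the centre of its underside. Leave it alone.
- chisel: bystander: short chisel lying on the bench, about 208 mm long along its x (from -110 mm, handle end, to +98 mm), 24 mm wide, 22 mm high; origin on the bench under its ferrule. Leave it alone.
Not all that is in view belongs to the job. What is shaped like the plate_small but pink is not meant. What is shaped like the cradle_small but black is not meant.

How it is judged:
By the outcome, as a careful person would: the job done as asked, in the order asked, and still so for the second after the job is handed in, with the robot touching nothing.
It also fails if it takes over 72 s, if anything falls off the work surface, if the arm or the gripper's body presses on something with over 40 N, if the wrist force passes 120 N, or if a joint passes its speed limit or range.

## Working session

There is one attempt and no reset: what is moved stays moved. The work goes in short steps, Python scripts to look and compute and a shell command to move; the robot and the scene stay as the last step left them, time stands still between calls to the robot, and variables do not carry over. Pictures are saved under pics/ and viewed, at most 10 in all, crops included, and the job is handed in when it is done.

```bash
mkdir -p pics; cat > h.py <<'E'
import numpy as np, cv2
from rig import manip
def save(n,f):
    im=manip.get_image(n); cv2.imwrite(f'pics/{f}.png',im['pixels']); np.savez(f'pics/{f}.npz',**{k:im[k] for k in im}); return im
def px(im,u,v,z):
    "world point on ray of pixel at height z"
    P=np.array(im['pose']); d=P[:3,:3]@np.array([(u-im['cx'])/im['fx'],(v-im['cy'])/im['fy'],1]); o=P[:3,3]
    return o+d*(z-o[2])/d[2]
E
python3 - <<'E'
from h import *
a=save('top','top1');b=save('scene','scene1')
print(a['pose'],a['fx'],b['pose'])
print(manip.get_state(), manip.grip_point_offset)
E
```

```text
[[ 2.74959687e-02 -9.94567364e-01  1.00397861e-01  4.85498798e-01]
 [-9.99621436e-01 -2.74552040e-02  1.78798529e-03 -4.18438558e-02]
 [ 9.78171948e-04 -1.00409017e-01 -9.94945764e-01  1.36005113e+00]
 [ 0.00000000e+00  0.00000000e+00  0.00000000e+00  1.00000000e+00]] 466.37646916715863 [[ 0.46392061  0.74687871 -0.47639256  1.3118621 ]
 [ 0.88577993 -0.39903812  0.23698627 -0.36903783]
 [-0.01309879 -0.53192178 -0.84669218  1.33176432]
 [ 0.          0.          0.          1.        ]]
{'clock': 0.1, 'qpos': array([ 1.07800684e+00,  2.76570790e-01,  1.50602205e+00,  3.30022215e-06,
        1.36071577e+00, -1.20994697e-01]), 'qd': array([ 9.08660806e-05, -2.50851350e-03, -2.88719756e-03,  9.17319200e-04,
       -9.82329142e-04,  8.58072139e-05]), 'effort': array([ 3.58038909e-03, -4.17702019e+01, -2.46406174e+01,  2.30102683e-05,
        5.83797635e-03,  1.03374299e-05]), 'position': array([0.20864117, 0.53524722, 0.20369782]), 'ee_rot': array([-2.60731102e-04,  1.84828814e-01,  9.82770356e-01, -8.17403394e-04]), 'contact_force': array([0.09730577, 0.80627485, 0.25729776]), 'moment': array([-0.03926305,  0.04571194,  0.01105425]), 'gripper_force': 0.0, 'width': 0.08545778344917283} 0.0187
```

View pics/top1.png

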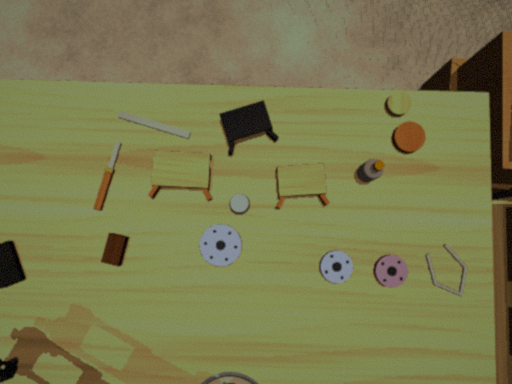

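View pics/scene1.png

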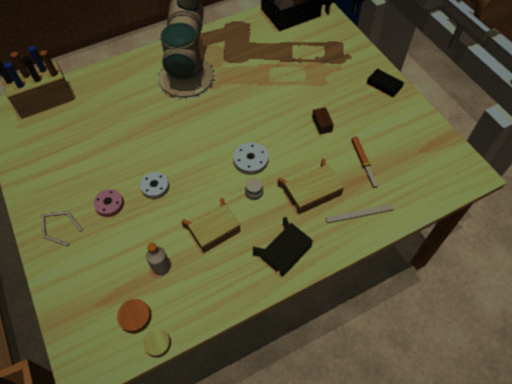

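Top view: large plate at (221,245), large cradle at (181,170), small plate at (337,267), small cradle at (302,180). The tin is at (239,203), offcut (115,250), bottle (370,170), chisel (107,178). The pink disc and black cradle are decoys. Next I'll measure with the depth height map.

```bash
cat >> h.py <<'E'
def pts(im):
    P=np.array(im['pose']);d=im['depth'];v,u=np.mgrid[:d.shape[0],:d.shape[1]]
    c=np.stack([(u-im['cx'])/im['fx']*d,(v-im['cy'])/im['fy']*d,d],-1)
    w=c@P[:3,:3].T+P[:3,3]; w[d==0]=np.nan; return w
def blob(w,u,v,r,lo,hi):
    s=w[max(v-r,0):v+r,u-r:u+r]; m=((s[...,2]>lo)&(s[...,2]<hi)).astype('uint8')
    n,l,st,c=cv2.connectedComponentsWithStats(m); i=1+np.argmax(st[1:,4]); return s[l==i]
E
python3 - <<'E'
from h import *
a=np.load('pics/top1.npz'); w=pts(a)
for n,u,v,r,lo,hi in [('PL',221,245,30,.015,.04),('PS',337,267,24,.015,.04),('tin',239,203,14,.035,.07),('CL',181,170,36,.043,.065),('CS',302,180,32,.043,.065),('off',115,250,22,.03,.06),('bot',370,170,18,.02,.2)]:
    q=blob(w,u,v,r,lo,hi)[:,:].astype('float32'); xy=(q[:,:2]*1000)
    c,rad=cv2.minEnclosingCircle(xy); print(n,len(q),'z',np.median(q[:,2]).round(4),'mean',xy.mean(0).round(1),'circ',np.round(c,1),round(rad,1),'rect',[np.round(t,1) for t in cv2.minAreaRect(xy)])
im=a['pixels']; c=im[130:300,130:370]; c=cv2.convertScaleAbs(c,alpha=1.6); cv2.imwrite('pics/c1.png',cv2.resize(c,None,fx=3.3,fy=3.3,interpolation=2))
print(px(a,221,245,.026),px(a,337,267,.026))
E
```

```text
PL 1390 z 0.0259 mean [469.7  41.8] circ [470.2  42.2] 59.9 rect [array([468.9,  41.3]), array([116.4, 117. ]), np.float64(1.2)]
PS 839 z 0.0251 mean [ 418.5 -288.5] circ [ 418.4 -289. ] 46.4 rect [array([ 418.8, -288.5]), array([87.1, 90.3]), np.float64(1.5)]
tin 281 z 0.0495 mean [589.9  -8.4] circ [590.1  -8.2] 26.4 rect [array([589.4,  -8.3]), array([51.2, 50.9]), np.float64(1.1)]
CL 2010 z 0.0521 mean [681.  160.3] circ [680.9 160.6] 93.0 rect [array([680. , 160.7]), array([162.8, 104.3]), np.float64(89.0)]
CS 1431 z 0.0514 mean [ 660.5 -182.4] circ [ 661.6 -182.4] 78.4 rect [array([ 661. , -182.6]), array([ 86.7, 133.8]), np.float64(5.3)]
off 573 z 0.042 mean [450.2 339.9] circ [449.5 340. ] 48.0 rect [array([450.2, 341. ]), array([50.9, 85.3]), np.float64(77.7)]
bot 452 z 0.1007 mean [ 686.2 -366.7] circ [ 691.2 -374.9] 27.7 rect [array([ 690.3, -372.8]), array([54., 49.]), np.float64(29.2)]
[0.47016225 0.03983542 0.026     ] [ 0.41732806 -0.2904364   0.026     ]
```

View pics/c1.png

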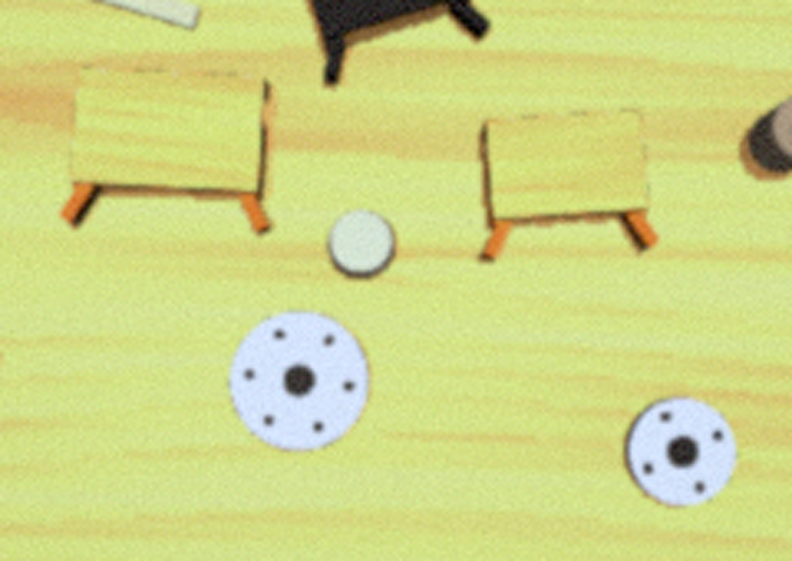

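```bash
R='[{"jaw":0.4,"tx":23.2,"ty":-57.3,"az":-88.7},{"jaw":0.4,"tx":23.2,"ty":-57.3,"az":-88.7}]'; python3 -m pendant '[{"jaw":0.4,"tx":23.2,"ty":-57.3,"az":-88.7},{"jaw":0.4,"tx":23.2,"ty":-57.3,"az":-88.7},{"jaw":0.4,"tx":23.2,"ty":-57.3,"az":-88.7},{"jaw":0.4,"tx":23.2,"ty":-57.3,"az":-88.7},{"jaw":0.4,"tx":23.2,"ty":-57.3,"az":-88.7},{"jaw":0.4,"tx":23.2,"ty":-57.3,"az":-88.7},{"jaw":0.4,"tx":23.2,"ty":-57.3,"az":-88.7},{"jaw":0.4,"tx":23.2,"ty":-57.3,"az":-88.7},{"jaw":0.4,"tx":23.2,"ty":-57.3,"az":-88.7},{"jaw":0.4,"tx":23.2,"ty":-57.3,"az":-88.7}]'
```

```text
invalid input at $[0]: expected keys jaw, tx, ty, tz, ax, ay, az
```

```bash
python3 -m pendant '[{"jaw":0.4,"tx":23.2,"ty":-57.3,"tz":0,"ax":0,"ay":0,"az":-88.7},{"jaw":0.4,"tx":23.2,"ty":-57.3,"tz":0,"ax":0,"ay":0,"az":-88.7},{"jaw":0.4,"tx":23.2,"ty":-57.3,"tz":0,"ax":0,"ay":0,"az":-88.7},{"jaw":0.4,"tx":23.2,"ty":-57.3,"tz":0,"ax":0,"ay":0,"az":-88.7},{"jaw":0.4,"tx":23.2,"ty":-57.3,"tz":0,"ax":0,"ay":0,"az":-88.7},{"jaw":0.4,"tx":23.2,"ty":-57.3,"tz":0,"ax":0,"ay":0,"az":-88.7},{"jaw":0.4,"tx":23.2,"ty":-57.3,"tz":0,"ax":0,"ay":0,"az":-88.7},{"jaw":0.4,"tx":23.2,"ty":-57.3,"tz":0,"ax":0,"ay":0,"az":-88.7},{"jaw":0.4,"tx":23.2,"ty":-57.3,"tz":0,"ax":0,"ay":0,"az":-88.7},{"jaw":0.4,"tx":23.2,"ty":-57.3,"tz":0,"ax":0,"ay":0,"az":-88.7}]'
```

```text
clock: 1.35
position: [0.4412, -0.0395, 0.2044]
ee_rot: [0.0, 0.82, 0.573, 0.0]
contact_force: [0.6, 1.7, -0.3]
width: 0.0597
gripper_force: 0.0
```

```bash
python3 -m pendant '[{"jaw":0.4,"tx":0,"ty":0,"tz":-6,"ax":0,"ay":0,"az":0},{"jaw":0.4,"tx":0,"ty":0,"tz":-12,"ax":0,"ay":0,"az":0},{"jaw":0.4,"tx":0,"ty":0,"tz":-16,"ax":0,"ay":0,"az":0},{"jaw":0.4,"tx":0,"ty":0,"tz":-19.6,"ax":0,"ay":0,"az":0},{"jaw":0.4,"tx":0,"ty":0,"tz":-19.6,"ax":0,"ay":0,"az":0},{"jaw":0.4,"tx":0.3,"ty":0.9,"tz":-19.6,"ax":0,"ay":0,"az":0},{"jaw":0.4,"tx":0.7,"ty":1.9,"tz":-19.6,"ax":0,"ay":0,"az":0},{"jaw":0.4,"tx":1.0,"ty":2.8,"tz":-19.6,"ax":0,"ay":0,"az":0},{"jaw":0.4,"tx":1.4,"ty":3.8,"tz":-19.6,"ax":0,"ay":0,"az":0}]' && python3 - <<'E'
from h import *
a=save('scene','scene2'); print(manip.get_state()['contact_force'])
w=pts(save('top','top2')); 
cv2.imwrite('pics/s2.png',cv2.resize(a['pixels'][80:240,150:350],None,fx=3,fy=3,interpolation=2))
E
```

```text
clock: 2.48
position: [0.4556, 0.0016, 0.0092]
ee_rot: [0.001, 0.819, 0.574, 0.001]
contact_force: [0.5, 0.4, -1.1]
width: 0.0597
gripper_force: 0.0
[0.65201027 0.31120816 1.17130989]
```

View pics/s2.png

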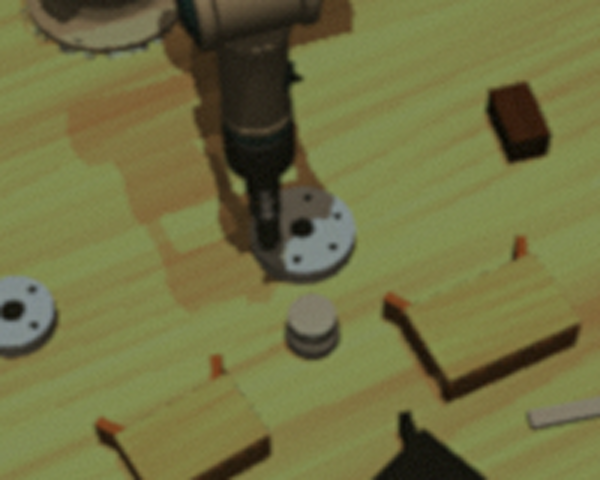

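```bash
cat >> h.py <<'E'
def proj(im,p):
    P=np.array(im['pose']); c=P[:3,:3].T@(np.array(p)-P[:3,3]); return np.array([c[0]/c[2]*im['fx']+im['cx'],c[1]/c[2]*im['fy']+im['cy']])
E
python3 - <<'E'
from h import *
a=np.load('pics/scene2.npz')
for p in [(.4556+.028,.0016-.01,.009),(.4556+.04,.0016-.013,.009),(.4556-.028,.0016+.01,.009),(.470,.042,.026),(.4702,.042,.0)]: print(((proj(a,p)-[150,80])*3).round(1))
w=pts(np.load('pics/top2.npz')); q=blob(w,221,245,34,.018,.033);print(q.mean(0),q.min(0),q.max(0))
E
```

```text
[267.2 262. ]
[269.6 270.8]
[260.8 219.8]
[300.9 227.4]
[301.4 240.8]
[0.512911   0.03617465 0.02580167] [ 0.49648866 -0.00193665  0.01931318] [0.52729821 0.08124925 0.03288786]
```

```bash
python3 - <<'E'
from h import *
a=np.load('pics/scene2.npz');w=pts(a)
np.set_printoptions(suppress=True,linewidth=200)
for v in range(150,172,2): print(v,[tuple((w[v,u]*1000).round().astype(int)) for u in (234,237,239,241,244,248)])
c=cv2.convertScaleAbs(a['pixels'][130:180,215:275],alpha=2.2);cv2.imwrite('pics/s2b.png',cv2.resize(c,None,fx=10,fy=10,interpolation=2))
E
```

```text
150 [(np.int64(479), np.int64(-20), np.int64(110)), (np.int64(508), np.int64(-22), np.int64(146)), (np.int64(511), np.int64(-17), np.int64(147)), (np.int64(514), np.int64(-11), np.int64(146)), (np.int64(491), np.int64(10), np.int64(104)), (np.int64(446), np.int64(45), np.int64(29))]
152 [(np.int64(433), np.int64(-1), np.int64(32)), (np.int64(513), np.int64(-25), np.int64(144)), (np.int64(515), np.int64(-19), np.int64(142)), (np.int64(516), np.int64(-13), np.int64(139)), (np.int64(446), np.int64(30), np.int64(26)), (np.int64(453), np.int64(42), np.int64(28))]
154 [(np.int64(-9223372036854775808), np.int64(-9223372036854775808), np.int64(-9223372036854775808)), (np.int64(514), np.int64(-25), np.int64(134)), (np.int64(519), np.int64(-21), np.int64(137)), (np.int64(518), np.int64(-14), np.int64(131)), (np.int64(456), np.int64(25), np.int64(30)), (np.int64(458), np.int64(39), np.int64(24))]
156 [(np.int64(447), np.int64(-8), np.int64(30)), (np.int64(509), np.int64(-24), np.int64(117)), (np.int64(515), np.int64(-20), np.int64(121)), (np.int64(519), np.int64(-15), np.int64(123)), (np.int64(
[... 1378 characters left out ...]
, (np.int64(498), np.int64(4), np.int64(27)), (np.int64(504), np.int64(16), np.int64(26))]
168 [(np.int64(474), np.int64(-23), np.int64(3)), (np.int64(487), np.int64(-17), np.int64(15)), (np.int64(489), np.int64(-11), np.int64(14)), (np.int64(496), np.int64(-7), np.int64(20)), (np.int64(502), np.int64(2), np.int64(21)), (np.int64(509), np.int64(13), np.int64(24))]
170 [(np.int64(481), np.int64(-27), np.int64(2)), (np.int64(487), np.int64(-18), np.int64(4)), (np.int64(488), np.int64(-11), np.int64(1)), (np.int64(499), np.int64(-9), np.int64(13)), (np.int64(508), np.int64(-2), np.int64(20)), (np.int64(518), np.int64(8), np.int64(27))]<stdin>:4: RuntimeWarning: invalid value encountered in cast
```

View pics/s2b.png

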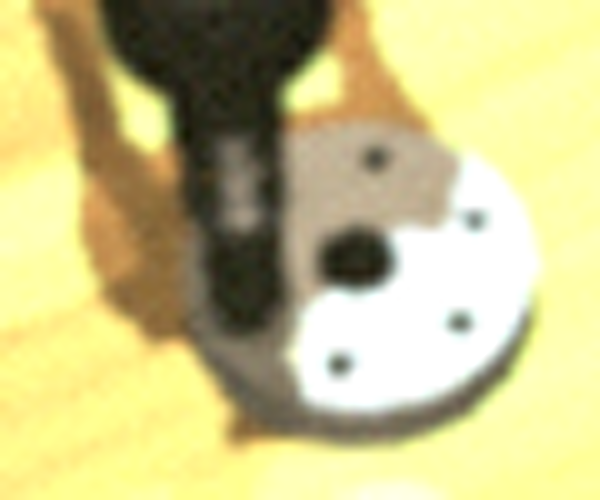

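```bash
python3 -m pendant '[{"jaw":0.4,"tx":-0.8,"ty":-2.1,"tz":0,"ax":0,"ay":0,"az":0},{"jaw":0.4,"tx":-1.6,"ty":-4.4,"tz":0,"ax":0,"ay":0,"az":0},{"jaw":0.4,"tx":-1.6,"ty":-4.4,"tz":-0.3,"ax":0,"ay":0,"az":0},{"jaw":0.4,"tx":-1.6,"ty":-4.4,"tz":-0.6,"ax":0,"ay":0,"az":0},{"jaw":0.4,"tx":-1.6,"ty":-4.4,"tz":-0.6,"ax":0,"ay":0,"az":0}]' && python3 - <<'E'
from h import *
a=save('scene','scene3'); w=pts(a)
cv2.imwrite('pics/s3.png',cv2.resize(cv2.convertScaleAbs(a['pixels'][120:190,205:275],alpha=2),None,fx=8,fy=8,interpolation=2))
w=pts(save('top','top3')); q=blob(w,221,245,40,.018,.033);print(q.mean(0),q.min(0),q.max(0))
T=manip.get_state()['position'];print(T)
for k in (.03,.045,-.03,-.045): 
  for z in (0,.02,.04): print(k,z,((proj(a,[T[0]+.94*k,T[1]-.343*k,z])-[205,120])*8).round())
E
```

```text
clock: 3.2
position: [0.4388, -0.0427, 0.0022]
ee_rot: [-0.0, 0.819, 0.574, -0.0]
contact_force: [-0.1, -0.5, -1.1]
width: 0.0599
gripper_force: 0.0
[0.48051665 0.0562565  0.02586681] [ 0.41300388 -0.01381835  0.01800202] [0.52747348 0.0998953  0.03295397]
[ 0.43906399 -0.04278162  0.00244389]
0.03 0 [162. 404.]
0.03 0.02 [159. 377.]
0.03 0.04 [156. 350.]
0.045 0 [166. 433.]
0.045 0.02 [163. 406.]
0.045 0.04 [160. 380.]
-0.03 0 [148. 290.]
-0.03 0.02 [145. 262.]
-0.03 0.04 [142. 235.]
-0.045 0 [145. 262.]
-0.045 0.02 [142. 234.]
-0.045 0.04 [138. 207.]
```

View pics/s3.png

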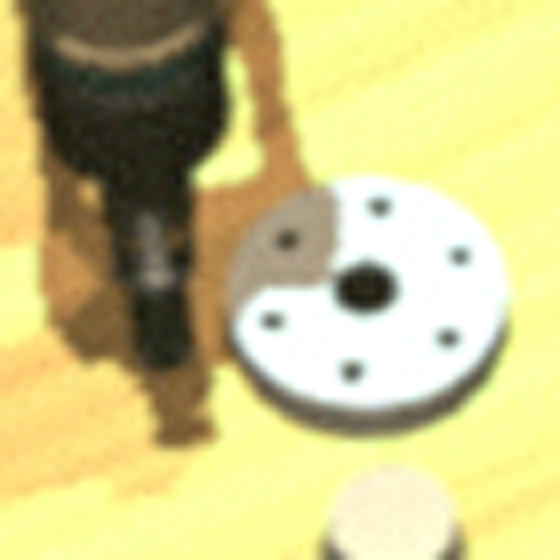

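```bash
python3 - <<'E'
from h import *
a=np.load('pics/scene3.npz');w=pts(a)
for v in range(146,176,2): print(v,[str((w[v,u]*1000).round()) for u in (223,225,227)])
b=save('wrist','wr1'); cv2.imwrite('pics/wr1b.png',cv2.convertScaleAbs(b['pixels'],alpha=1.8)); W=pts(b); T=manip.get_state()['position']
s=W.reshape(-1,3);m=(np.linalg.norm(s[:,:2]-T[:2],axis=1)<.075)&(s[:,2]<.15)
print(np.histogram(s[m,2],bins=np.arange(-.01,.15,.01)))
E
```

```text
146 ['[472. -53. 145.]', '[474. -47. 142.]', '[477. -42. 143.]']
148 ['[476. -56. 140.]', '[479. -50. 139.]', '[476. -42. 131.]']
150 ['[485. -60. 142.]', '[486. -53. 140.]', '[465. -38. 105.]']
152 ['[490. -62. 139.]', '[496. -58. 143.]', '[473. -42. 107.]']
154 ['[494. -64. 135.]', '[496. -59. 134.]', '[502. -54. 138.]']
156 ['[501. -68. 135.]', '[502. -61. 132.]', '[505. -56. 133.]']
158 ['[500. -68. 123.]', '[498. -61. 116.]', '[504. -56. 120.]']
160 ['[495. -67. 105.]', '[497. -61. 105.]', '[501. -56. 106.]']
162 ['[495. -68.  96.]', '[499. -63.  97.]', '[495. -54.  86.]']
164 ['[469. -59.  45.]', '[478. -56.  54.]', '[478. -49.  50.]']
166 ['[447. -52.  -0.]', '[450. -46.  -0.]', '[456. -41.   3.]']
168 ['[453. -55.  -2.]', '[460. -50.   3.]', '[462. -44.   1.]']
170 ['[464. -60.   3.]', '[464. -53.  -1.]', '[470. -48.   3.]']
172 ['[468. -62.  -2.]', '[471. -56.  -3.]', '[479. -52.   5.]']
174 ['[478. -67.   2.]', '[483. -61.   6.]', '[480. -53.  -4.]']
(array([10184, 12330,     0, 11350,   181,   770,   984,  1094,  1306,
        5426,  5443,  8005,  8297,   841,     0]), array([-0.01,  0.  ,  0.01,  0.02,  0.03,  0.04,  0.05,  0.06,  0.07,
        0.08,  0.09,  0.1 ,  0.11,  0.12,  0.13,  0.14]))
```

View pics/wr1b.png

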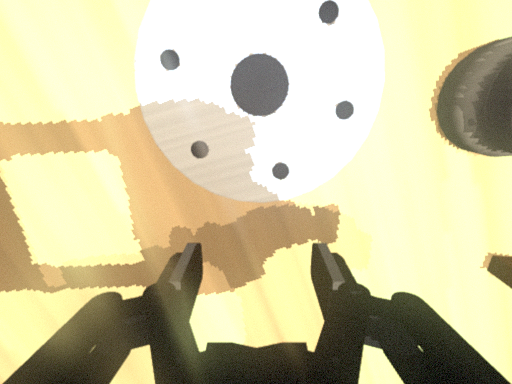

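```bash
python3 - <<'E'
from h import *
b=np.load('pics/wr1.npz'); W=pts(b); np.set_printoptions(suppress=True)
for u in (186,192,199,316,322,328): print(u,[(v,str((W[v,u]*1000).round())) for v in (238,242,246,250,256,264)])
q=blob(W,260,85,85,.018,.033) if 0 else W[0:210,130:390].reshape(-1,3); q=q[(q[:,2]>.018)&(q[:,2]<.033)];print(q.min(0),q.max(0),b['pose'].round(3))
E
```

```text
186 [(238, '[394. -31.   1.]'), (242, '[392. -34.   1.]'), (246, '[410. -19.  43.]'), (250, '[410. -20.  46.]'), (256, '[411. -21.  52.]'), (264, '[413. -21.  59.]')]
192 [(238, '[397. -33.   1.]'), (242, '[396. -36.  -0.]'), (246, '[412. -21.  42.]'), (250, '[413. -21.  46.]'), (256, '[414. -22.  52.]'), (264, '[415. -23.  57.]')]
199 [(238, '[402. -34.   1.]'), (242, '[400. -38.  -1.]'), (246, '[415. -23.  40.]'), (250, '[414. -25.  41.]'), (256, '[413. -27.  42.]'), (264, '[412. -31.  43.]')]
316 [(238, '[475. -61.   0.]'), (242, '[474. -64.  -0.]'), (246, '[472. -42.  42.]'), (250, '[471. -42.  46.]'), (256, '[470. -46.  46.]'), (264, '[469. -49.  47.]')]
322 [(238, '[479. -63.   0.]'), (242, '[478. -65.   1.]'), (246, '[475. -43.  43.]'), (250, '[474. -43.  46.]'), (256, '[473. -42.  52.]'), (264, '[471. -42.  59.]')]
328 [(238, '[483. -64.   0.]'), (242, '[482. -67.  -0.]'), (246, '[478. -45.  41.]'), (250, '[477. -43.  47.]'), (256, '[475. -44.  52.]'), (264, '[474. -43.  59.]')]
[ 0.4115684  -0.01931492  0.02328661] [0.53057134 0.08966823 0.02884116] [[ 0.94  -0.324 -0.108  0.467]
 [-0.342 -0.892 -0.297  0.034]
 [-0.     0.316 -0.949  0.172]
 [ 0.     0.     0.     1.   ]]
```

```bash
python3 -m pendant '[{"jaw":0.4,"tx":0,"ty":0,"tz":-0.7,"ax":0,"ay":0,"az":0},{"jaw":0.4,"tx":0,"ty":0,"tz":-1.4,"ax":0,"ay":0,"az":0},{"jaw":0.4,"tx":0,"ty":0,"tz":-2.0,"ax":0,"ay":0,"az":0},{"jaw":0.4,"tx":0,"ty":0,"tz":-2.0,"ax":0,"ay":0,"az":0}]' && python3 - <<'E'
from h import *
b=save('wrist','wr2'); W=pts(b); np.set_printoptions(suppress=True)
for u in (192,322): print(u,[(v,str((W[v,u]*1000).round())) for v in (238,242,246,250,256,264)])
print(manip.get_state()['contact_force'])
E
```

```text
clock: 3.85
position: [0.4383, -0.0431, -0.0181]
ee_rot: [-0.001, 0.819, 0.574, -0.0]
contact_force: [-0.9, -0.9, -0.2]
width: 0.0602
gripper_force: 0.0
192 [(238, '[405. -25.  -0.]'), (242, '[403. -28.  -0.]'), (246, '[412. -21.  22.]'), (250, '[413. -21.  26.]'), (256, '[413. -22.  31.]'), (264, '[414. -24.  35.]')]
322 [(238, '[477. -51.   1.]'), (242, '[476. -54.  -1.]'), (246, '[474. -44.  22.]'), (250, '[473. -43.  26.]'), (256, '[472. -43.  31.]'), (264, '[471. -43.  38.]')]
[-0.58896642  0.52156193  0.43465367]
```

```bash
python3 -m pendant '[{"jaw":0.4,"tx":0,"ty":0,"tz":-1.0,"ax":0,"ay":0,"az":0},{"jaw":0.4,"tx":0.5,"ty":1.5,"tz":-1.0,"ax":0,"ay":0,"az":0},{"jaw":0.4,"tx":0.9,"ty":2.5,"tz":-1.0,"ax":0,"ay":0,"az":0},{"jaw":0.4,"tx":1.4,"ty":3.7,"tz":-1.0,"ax":0,"ay":0,"az":0},{"jaw":0.4,"tx":1.8,"ty":5.0,"tz":-1.0,"ax":0,"ay":0,"az":0},{"jaw":0.4,"tx":2.3,"ty":6.3,"tz":-1.0,"ax":0,"ay":0,"az":0}]' && python3 -m pendant '[{"jaw":0.4,"tx":0.4,"ty":1.3,"tz":0,"ax":0,"ay":0,"az":0},{"jaw":0.4,"tx":0.9,"ty":2.6,"tz":0,"ax":0,"ay":0,"az":0},{"jaw":0.4,"tx":1.4,"ty":3.9,"tz":0,"ax":0,"ay":0,"az":0},{"jaw":0.4,"tx":1.9,"ty":5.2,"tz":0,"ax":0,"ay":0,"az":0},{"jaw":0.4,"tx":2.3,"ty":6.4,"tz":0,"ax":0,"ay":0,"az":0},{"jaw":0.4,"tx":2.7,"ty":7.4,"tz":0,"ax":0,"ay":0,"az":0},{"jaw":0.4,"tx":3.0,"ty":8.1,"tz":0,"ax":0,"ay":0,"az":0},{"jaw":0.4,"tx":3.0,"ty":8.4,"tz":0,"ax":0,"ay":0,"az":0}]' && python3 - <<'E'
from h import *
b=save('wrist','wr3'); W=pts(b); np.set_printoptions(suppress=True)
q=W[:240].reshape(-1,3); q=q[(q[:,2]>.022)&(q[:,2]<.030)]
c,r=cv2.minEnclosingCircle((q[:,:2]*1000).astype('float32')); print(c,r)
E
```

```text
clock: 4.65
position: [0.4618, 0.0207, -0.0275]
ee_rot: [-0.0, 0.819, 0.574, -0.0]
contact_force: [-1.1, -2.4, -1.3]
width: 0.0598
gripper_force: 1.4
clock: 5.65
position: [0.4925, 0.1041, -0.0275]
ee_rot: [0.0, 0.819, 0.574, 0.0]
contact_force: [1.6, -2.9, -0.9]
width: 0.06
gripper_force: 1.4
(539.6258544921875, 143.17666625976562) 91.23392486572266
```

```bash
python3 -m pendant '[{"jaw":0.4,"tx":-0.8,"ty":-2.2,"tz":0,"ax":0,"ay":0,"az":0},{"jaw":0.4,"tx":-1.7,"ty":-4.7,"tz":2,"ax":0,"ay":0,"az":0},{"jaw":0.4,"tx":-4,"ty":-4,"tz":6,"ax":0,"ay":0,"az":-10},{"jaw":0.4,"tx":-7.5,"ty":0,"tz":6,"ax":0,"ay":0,"az":-20},{"jaw":0.4,"tx":-8.5,"ty":5,"tz":6,"ax":0,"ay":0,"az":-30},{"jaw":0.4,"tx":-8.5,"ty":6,"tz":6,"ax":0,"ay":0,"az":-40},{"jaw":0.4,"tx":-8.5,"ty":6,"tz":6,"ax":0,"ay":0,"az":-50},{"jaw":0.4,"tx":-8.5,"ty":6,"tz":6,"ax":0,"ay":0,"az":-60},{"jaw":0.4,"tx":-8.5,"ty":6,"tz":6,"ax":0,"ay":0,"az":-71},{"jaw":0.4,"tx":-8.5,"ty":6,"tz":6,"ax":0,"ay":0,"az":-71}]' && python3 - <<'E'
from h import *
b=save('wrist','wr4'); W=pts(b)
cv2.imwrite('pics/wr4b.png',cv2.convertScaleAbs(b['pixels'],alpha=1.8))
m=((W[...,2]>.021)&(W[...,2]<.031)).astype('uint8'); n,l,st,c=cv2.connectedComponentsWithStats(m); print(st[1:][st[1:,4]>500])
for i in range(1,n):
  if st[i,4]>3000:
    q=W[l==i]; print(cv2.minEnclosingCircle((q[:,:2]*1000).astype('float32')), q.mean(0))
E
```

```text
clock: 6.95
position: [0.4074, 0.1641, 0.0329]
ee_rot: [-0.0, 1.0, -0.008, 0.001]
contact_force: [0.1, 0.6, 0.3]
width: 0.0596
gripper_force: 0.0
[[  149     0   214   158 27903]
 [    0   104    30   134  1644]]
((515.3400268554688, 163.31442260742188), 60.03303146362305) [0.50572316 0.16330948 0.0261497 ]
```

View pics/wr4b.png

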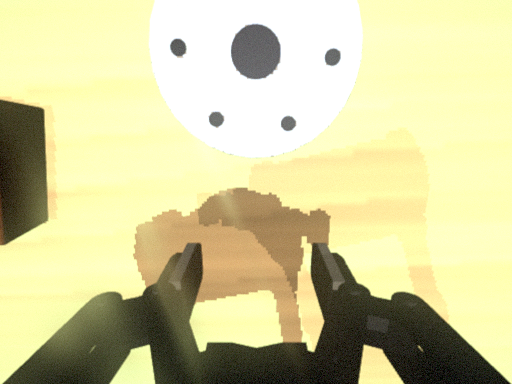

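```bash
python3 -m pendant '[{"jaw":0.4,"tx":1.0,"ty":0,"tz":-4,"ax":0,"ay":0,"az":0},{"jaw":0.4,"tx":2.0,"ty":0,"tz":-6,"ax":0,"ay":0,"az":0},{"jaw":0.4,"tx":3.4,"ty":0,"tz":-6,"ax":0,"ay":0,"az":0},{"jaw":0.4,"tx":4.6,"ty":-0.1,"tz":-6,"ax":0,"ay":0,"az":0},{"jaw":0.4,"tx":6.0,"ty":-0.1,"tz":-6,"ax":0,"ay":0,"az":0},{"jaw":0.4,"tx":7.4,"ty":-0.1,"tz":-6,"ax":0,"ay":0,"az":0},{"jaw":0.4,"tx":8.8,"ty":-0.1,"tz":-6,"ax":0,"ay":0,"az":0},{"jaw":0.4,"tx":10.2,"ty":-0.2,"tz":-6,"ax":0,"ay":0,"az":0},{"jaw":0.4,"tx":11.6,"ty":-0.2,"tz":-6,"ax":0,"ay":0,"az":0},{"jaw":0.4,"tx":12.6,"ty":-0.2,"tz":-6,"ax":0,"ay":0,"az":0}]' && python3 -m pendant '[{"jaw":0.4,"tx":0.8,"ty":0,"tz":0,"ax":0,"ay":0,"az":0},{"jaw":0.4,"tx":1.6,"ty":0,"tz":0,"ax":0,"ay":0,"az":0},{"jaw":0.4,"tx":2.4,"ty":0,"tz":0,"ax":0,"ay":0,"az":0},{"jaw":0.4,"tx":3.0,"ty":0,"tz":0,"ax":0,"ay":0,"az":0},{"jaw":0.4,"tx":3.4,"ty":0,"tz":0,"ax":0,"ay":0,"az":0},{"jaw":0.4,"tx":3.6,"ty":0,"tz":0,"ax":0,"ay":0,"az":0}]'
```

```text
clock: 8.25
position: [0.5338, 0.1618, -0.0272]
ee_rot: [0.0, 1.0, -0.009, 0.0]
contact_force: [-4.6, 0.4, 4.5]
width: 0.0599
gripper_force: 3.1
clock: 9.0
position: [0.5688, 0.1617, -0.0274]
ee_rot: [0.0, 1.0, -0.009, -0.0]
contact_force: [-5.8, 0.3, 4.2]
width: 0.0596
gripper_force: 3.5
```

Now creep to the stops.

```bash
python3 -m pendant '[{"jaw":0.4,"tx":0.3,"ty":0,"tz":0,"ax":0,"ay":0,"az":0},{"jaw":0.4,"tx":0.6,"ty":0,"tz":0,"ax":0,"ay":0,"az":0},{"jaw":0.4,"tx":0.8,"ty":0,"tz":0,"ax":0,"ay":0,"az":0},{"jaw":0.4,"tx":0.8,"ty":0,"tz":0,"ax":0,"ay":0,"az":0}]'; python3 -m pendant '[{"jaw":0.4,"tx":0.2,"ty":0,"tz":0,"ax":0,"ay":0,"az":0},{"jaw":0.4,"tx":0.4,"ty":0,"tz":0,"ax":0,"ay":0,"az":0},{"jaw":0.4,"tx":0.4,"ty":0,"tz":0,"ax":0,"ay":0,"az":0}]'
```

```text
clock: 9.5
position: [0.5771, 0.1617, -0.0274]
ee_rot: [0.0, 1.0, -0.009, 0.0]
contact_force: [-3.8, -0.5, 3.8]
width: 0.0596
gripper_force: 2.9
clock: 9.88
position: [0.581, 0.1617, -0.0274]
ee_rot: [0.0, 1.0, -0.009, -0.0]
contact_force: [-4.7, 0.7, 4.3]
width: 0.0598
gripper_force: 3.0
```

```bash
for i in 1 ; do python3 -m pendant '[{"jaw":0.4,"tx":0.15,"ty":0,"tz":0,"ax":0,"ay":0,"az":0},{"jaw":0.4,"tx":0.3,"ty":0,"tz":0,"ax":0,"ay":0,"az":0},{"jaw":0.4,"tx":0.3,"ty":0,"tz":0,"ax":0,"ay":0,"az":0}]'; done;  python3 -m pendant '[{"jaw":0.4,"tx":0.15,"ty":0,"tz":0,"ax":0,"ay":0,"az":0},{"jaw":0.4,"tx":0.3,"ty":0,"tz":0,"ax":0,"ay":0,"az":0},{"jaw":0.4,"tx":0.3,"ty":0,"tz":0,"ax":0,"ay":0,"az":0}]'
```

```text
clock: 10.25
position: [0.5814, 0.1617, -0.0276]
ee_rot: [0.0, 1.0, -0.009, -0.002]
contact_force: [-9.0, 1.7, 8.2]
width: 0.0601
gripper_force: 5.3
clock: 10.62
position: [0.5813, 0.1616, -0.0278]
ee_rot: [0.0, 1.0, -0.009, -0.005]
contact_force: [-13.4, 0.2, 10.3]
width: 0.0598
gripper_force: 8.1
```

```bash
python3 -m pendant '[{"jaw":0.4,"tx":0.4,"ty":0,"tz":0,"ax":0,"ay":0,"az":0},{"jaw":0.4,"tx":0.4,"ty":0,"tz":0,"ax":0,"ay":0,"az":0},{"jaw":0.4,"tx":-1.5,"ty":0,"tz":0,"ax":0,"ay":0,"az":0},{"jaw":0.4,"tx":-6,"ty":0,"tz":0,"ax":0,"ay":0,"az":0},{"jaw":0.4,"tx":-10,"ty":0,"tz":4,"ax":0,"ay":0,"az":0},{"jaw":0.4,"tx":-12,"ty":0,"tz":10,"ax":0,"ay":0,"az":0},{"jaw":0.4,"tx":-12,"ty":0,"tz":10,"ax":0,"ay":0,"az":0},{"jaw":0.4,"tx":-12,"ty":0,"tz":10,"ax":0,"ay":0,"az":0}]'; python3 - <<'E'
from h import *
b=save('wrist','wr5'); W=pts(b)
cv2.imwrite('pics/wr5b.png',cv2.convertScaleAbs(b['pixels'],alpha=1.8))
s=W.reshape(-1,3)
q=s[(s[:,2]>.022)&(s[:,2]<.030)&(s[:,0]>.56)&(abs(s[:,1]-.162)<.05)]*1000
print(len(q)); 
# front edge of plate: min x per y bin -> circle centre with R=60
bins=np.arange(125,200,5); P=[]
for y in bins:
    k=q[abs(q[:,1]-y)<1.5]
    if len(k)>5: P.append((np.percentile(k[:,0],2),y))
P=np.array(P); from scipy.optimize import least_squares
r=least_squares(lambda c:np.hypot(P[:,0]-c[0],P[:,1]-c[1])-60,[642,161],loss='soft_l1'); print(r.x,np.abs(r.fun).max())
w=pts(save('top','top5'))
E
```

```text
clock: 11.62
position: [0.4689, 0.1619, 0.0729]
ee_rot: [-0.0, 1.0, -0.009, 0.002]
contact_force: [-0.1, -0.4, -0.5]
width: 0.0595
gripper_force: 0.0
5508
[644.84744656 160.26871911] 0.25196414079562146
```

View pics/wr5b.png

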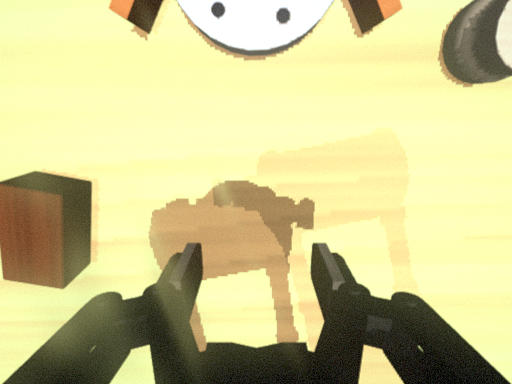

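```bash
python3 -m pendant '[{"jaw":0.18,"tx":-1.2,"ty":-5.6,"tz":0,"ax":0,"ay":0,"az":5},{"jaw":0.18,"tx":-2.4,"ty":-11.4,"tz":0,"ax":0,"ay":0,"az":10},{"jaw":0.18,"tx":-3.6,"ty":-17.2,"tz":0,"ax":0,"ay":0,"az":15},{"jaw":0.18,"tx":-4.8,"ty":-23,"tz":0,"ax":0,"ay":0,"az":20},{"jaw":0.18,"tx":-6,"ty":-28.8,"tz":0,"ax":0,"ay":0,"az":25},{"jaw":0.18,"tx":-7.2,"ty":-34.6,"tz":0,"ax":0,"ay":0,"az":30},{"jaw":0.18,"tx":-8.4,"ty":-40.4,"tz":0,"ax":0,"ay":0,"az":35},{"jaw":0.18,"tx":-9.6,"ty":-46.2,"tz":0,"ax":0,"ay":0,"az":40},{"jaw":0.18,"tx":-10.4,"ty":-50.2,"tz":0,"ax":0,"ay":0,"az":44.8},{"jaw":0.18,"tx":-10.4,"ty":-50.2,"tz":0,"ax":0,"ay":0,"az":44.8}]';  python3 -m pendant '[{"jaw":0.18,"tx":0,"ty":0,"tz":-4,"ax":0,"ay":0,"az":0},{"jaw":0.18,"tx":0,"ty":0,"tz":-7,"ax":0,"ay":0,"az":0},{"jaw":0.18,"tx":0,"ty":0,"tz":-9,"ax":0,"ay":0,"az":0},{"jaw":0.18,"tx":0,"ty":0,"tz":-9,"ax":0,"ay":0,"az":0}]'; python3 - <<'E'
from h import *
b=save('wrist','wr6'); W=pts(b); np.set_printoptions(suppress=True)
for u in (195,200,205,307,312,317): print(u,[(v,str((W[v,u]*1000).round())) for v in (238,242,246,250,256,264)])
s=W[:236].reshape(-1,3); q=s[(s[:,2]>.021)&(s[:,2]<.031)&(np.hypot(s[:,0]-.4185,s[:,1]+.2887)<.06)]
print(cv2.minEnclosingCircle((q[:,:2]*1000).astype('float32')))
w=pts(np.load('pics/top5.npz'))
for u,v,r in [(181,170,36),(302,180,32)]:
    q=blob(w,u,v,r,.046,.062)*1000
    # side edges: per row of x, extreme y; front/back edges: per y, extreme x -> slopes
    c=q.mean(0); 
    for ax in (0,1):
        o=1-ax; L=[];H=[];B=np.arange(c[ax]-35,c[ax]+36,3)
        for t in B:
            k=q[abs(q[:,ax]-t)<1.5][:,o]; L.append(k.min());H.append(k.max())
        for E in (L,H): f=np.polyfit(B-c[ax],E,1); print('ax',ax,'slope deg',round(np.degrees(np.arctan(f[0])),2),'at',f[1].round(1),c[:2].round(1))
E
```

```text
clock: 12.98
position: [0.3625, -0.3438, 0.0709]
ee_rot: [-0.0, 0.929, 0.371, -0.0]
contact_force: [0.5, 0.4, -0.1]
width: 0.0501
gripper_force: 0.0
clock: 13.48
position: [0.3618, -0.3378, -0.0198]
ee_rot: [-0.003, 0.928, 0.373, -0.001]
contact_force: [0.5, 0.3, 0.6]
width: 0.0505
gripper_force: 0.0
195 [(238, '[ 341. -308.   -1.]'), (242, '[ 340. -309.    1.]'), (246, '[ 349. -307.   21.]'), (250, '[ 349. -308.   24.]'), (256, '[ 350. -309.   30.]'), (264, '[ 351. -310.   37.]')]
200 [(238, '[ 343. -310.   -0.]'), (242, '[ 350. -309.   16.]'), (246, '[ 350. -309.   20.]'), (250, '[ 351. -310.   24.]'), (256, '[ 352. -310.   31.]'), (264, '[ 353. -312.   37.]')]
205 [(238, '[ 345. -312.   -0.]'), (242, '[ 351. -310.   16.]'), (246, '[ 352. -311.   20.]'), (250, '[ 353. -311.   24.]'), (256, '[ 351. -313.   26.]'), (264, '[ 349. -316.   28.]')]
307 [(238, '[ 387. -355.   -1.]'), (242, '[ 389. -349.   16.]'), (246, '[ 388. -348.   21.]'), (250, '[ 388. -348.   23.]'), (256, '[ 386. -350.   25.]'), (264, '[ 383. -353.   25.]')]
312 [(238, '[ 389. -357.   -0.]'), (242, '[ 391. -351.   16.]'), (246, '[ 390. -350.   20.]'), (250, '[ 389. -350.   24.]'), (256, '[ 389. -349.   30.]'), (264, '[ 388. -348.   37.]')]
317 [(238, '[ 391. -359.    1.]'), (242, '[ 392. -353.   16.]'), (246, '[ 392. -352.   20.]'), (250, '[ 391. -352.   23.]'), (256, '[ 390. -351.   30.]'), (264, '[ 390. -349.   38.]')]
((419.3030700683594, -290.7408447265625), 45.95553207397461)
ax 0 slope deg -1.11 at 80.9 [681.2 160.5]
ax 0 slope deg -0.87 at 239.8 [681.2 160.5]
ax 1 slope deg -0.72 at 633.1 [681.2 160.5]
ax 1 slope deg -1.2 at 730.0 [681.2 160.5]
ax 0 slope deg 5.17 at -248.7 [ 660.5 -183. ]
ax 0 slope deg 6.07 at -117.2 [ 660.5 -183. ]
ax 1 slope deg -5.33 at 618.6 [ 660.5 -183. ]
ax 1 slope deg -5.7 at 702.6 [ 660.5 -183. ]
```

```bash
python3 -m pendant '[{"jaw":0.18,"tx":0,"ty":0,"tz":-0.8,"ax":0,"ay":0,"az":0},{"jaw":0.18,"tx":0,"ty":0,"tz":-0.8,"ax":0,"ay":0,"az":0}]'
```

```text
clock: 13.78
position: [0.363, -0.3401, -0.0254]
ee_rot: [0.0, 0.928, 0.373, 0.0]
contact_force: [0.9, -0.2, -0.2]
width: 0.0506
gripper_force: 0.0
```

```bash
python3 -m pendant '[{"jaw":0.18,"tx":0.6,"ty":0.2,"tz":0,"ax":0,"ay":0,"az":0},{"jaw":0.18,"tx":1.6,"ty":1.1,"tz":0,"ax":0,"ay":0,"az":0},{"jaw":0.18,"tx":2.4,"ty":1.9,"tz":0,"ax":0,"ay":0,"az":0},{"jaw":0.18,"tx":3.4,"ty":2.8,"tz":0,"ax":0,"ay":0,"az":0},{"jaw":0.18,"tx":4.4,"ty":3.8,"tz":0,"ax":0,"ay":0,"az":0},{"jaw":0.18,"tx":5.4,"ty":4.8,"tz":0,"ax":0,"ay":0,"az":0},{"jaw":0.18,"tx":6.4,"ty":5.8,"tz":0,"ax":0,"ay":0,"az":0},{"jaw":0.18,"tx":7.4,"ty":6.7,"tz":0,"ax":0,"ay":0,"az":0},{"jaw":0.18,"tx":8.4,"ty":7.7,"tz":0,"ax":0,"ay":0,"az":0}]' && python3 -m pendant '[{"jaw":0.18,"tx":1.0,"ty":1.0,"tz":0,"ax":0,"ay":0,"az":0},{"jaw":0.18,"tx":2.0,"ty":1.9,"tz":0,"ax":0,"ay":0,"az":0},{"jaw":0.18,"tx":2.7,"ty":2.6,"tz":0,"ax":0,"ay":0,"az":0},{"jaw":0.18,"tx":3.2,"ty":3.1,"tz":0,"ax":0,"ay":0,"az":0},{"jaw":0.18,"tx":3.2,"ty":3.1,"tz":0,"ax":0,"ay":0,"az":0}]'
```

```text
clock: 14.9
position: [0.4475, -0.2627, -0.0255]
ee_rot: [0.0, 0.928, 0.373, -0.0]
contact_force: [-2.9, -2.9, 3.7]
width: 0.0504
gripper_force: 2.5
clock: 15.52
position: [0.4795, -0.2313, -0.0257]
ee_rot: [-0.0, 0.928, 0.373, 0.001]
contact_force: [0.4, 0.1, 0.2]
width: 0.0505
gripper_force: 0.0
```

```bash
python3 -m pendant '[{"jaw":0.18,"tx":-1.0,"ty":-1.0,"tz":0,"ax":0,"ay":0,"az":0},{"jaw":0.18,"tx":-2.5,"ty":-2.4,"tz":1,"ax":0,"ay":0,"az":0},{"jaw":0.18,"tx":-5,"ty":-2,"tz":5,"ax":0,"ay":0,"az":-8},{"jaw":0.18,"tx":-6.9,"ty":1,"tz":6,"ax":0,"ay":0,"az":-18},{"jaw":0.18,"tx":-6.9,"ty":2.4,"tz":6,"ax":0,"ay":0,"az":-28},{"jaw":0.18,"tx":-6.9,"ty":2.4,"tz":6,"ax":0,"ay":0,"az":-38.3},{"jaw":0.18,"tx":-6.9,"ty":2.4,"tz":6,"ax":0,"ay":0,"az":-38.3},{"jaw":0.18,"tx":-6.9,"ty":2.4,"tz":6,"ax":0,"ay":0,"az":-38.3}]' && python3 - <<'E'
from h import *
b=save('wrist','wr7'); W=pts(b)
s=W[:225].reshape(-1,3); q=s[(s[:,2]>.021)&(s[:,2]<.031)&(np.hypot(s[:,0]-.515,s[:,1]+.197)<.065)]
print(cv2.minEnclosingCircle((q[:,:2]*1000).astype('float32')))
print(manip.get_state()['position'])
E
```

```text
clock: 16.52
position: [0.4096, -0.2087, 0.0344]
ee_rot: [-0.0, 0.999, 0.049, -0.0]
contact_force: [-0.2, -0.0, 0.1]
width: 0.0506
gripper_force: 0.0
((515.6185302734375, -196.8882293701172), 46.04541015625)
[ 0.40970659 -0.20861631  0.03439568]
```

```bash
python3 -m pendant '[{"jaw":0.18,"tx":1.0,"ty":0.25,"tz":-4,"ax":0,"ay":0,"az":0},{"jaw":0.18,"tx":2.4,"ty":0.4,"tz":-6,"ax":0,"ay":0,"az":0},{"jaw":0.18,"tx":4.2,"ty":0.55,"tz":-6,"ax":0,"ay":0,"az":0},{"jaw":0.18,"tx":5.4,"ty":0.65,"tz":-6,"ax":0,"ay":0,"az":0},{"jaw":0.18,"tx":6.8,"ty":0.8,"tz":-6,"ax":0,"ay":0,"az":0},{"jaw":0.18,"tx":8.2,"ty":0.95,"tz":-6,"ax":0,"ay":0,"az":0},{"jaw":0.18,"tx":9.6,"ty":1.05,"tz":-6,"ax":0,"ay":0,"az":0},{"jaw":0.18,"tx":11.0,"ty":1.2,"tz":-6,"ax":0,"ay":0,"az":0},{"jaw":0.18,"tx":12.4,"ty":1.35,"tz":-6,"ax":0,"ay":0,"az":0},{"jaw":0.18,"tx":13.4,"ty":1.45,"tz":-6,"ax":0,"ay":0,"az":0}]' && python3 -m pendant '[{"jaw":0.18,"tx":0.8,"ty":0.08,"tz":0,"ax":0,"ay":0,"az":0},{"jaw":0.18,"tx":1.6,"ty":0.15,"tz":0,"ax":0,"ay":0,"az":0},{"jaw":0.18,"tx":2.2,"ty":0.2,"tz":0,"ax":0,"ay":0,"az":0},{"jaw":0.18,"tx":2.6,"ty":0.25,"tz":0,"ax":0,"ay":0,"az":0},{"jaw":0.18,"tx":2.8,"ty":0.27,"tz":0,"ax":0,"ay":0,"az":0}]'
```

```text
clock: 17.82
position: [0.545, -0.1937, -0.0254]
ee_rot: [0.0, 0.999, 0.048, 0.0]
contact_force: [-4.8, -0.5, 3.2]
width: 0.0504
gripper_force: 2.7
clock: 18.45
position: [0.5721, -0.191, -0.0255]
ee_rot: [0.0, 0.999, 0.048, -0.0]
contact_force: [-3.6, -0.5, 2.8]
width: 0.0501
gripper_force: 2.6
```

```bash
python3 -m pendant '[{"jaw":0.18,"tx":0.2,"ty":0.02,"tz":0,"ax":0,"ay":0,"az":0},{"jaw":0.18,"tx":0.4,"ty":0.04,"tz":0,"ax":0,"ay":0,"az":0},{"jaw":0.18,"tx":0.5,"ty":0.05,"tz":0,"ax":0,"ay":0,"az":0},{"jaw":0.18,"tx":0.5,"ty":0.05,"tz":0,"ax":0,"ay":0,"az":0}]'; python3 -m pendant '[{"jaw":0.18,"tx":0.2,"ty":0.02,"tz":0,"ax":0,"ay":0,"az":0},{"jaw":0.18,"tx":0.4,"ty":0.04,"tz":0,"ax":0,"ay":0,"az":0},{"jaw":0.18,"tx":0.4,"ty":0.04,"tz":0,"ax":0,"ay":0,"az":0}]'
```

```text
clock: 18.95
position: [0.5771, -0.1905, -0.0255]
ee_rot: [0.0, 0.999, 0.048, 0.0]
contact_force: [-2.7, -0.7, 2.0]
width: 0.0501
gripper_force: 2.1
clock: 19.32
position: [0.5794, -0.1903, -0.0255]
ee_rot: [-0.0, 0.999, 0.048, -0.002]
contact_force: [-7.0, -1.1, 4.2]
width: 0.0505
gripper_force: 3.9
```

Contact at the predicted position; press a bit more, then retreat and check.

```bash
python3 -m pendant '[{"jaw":0.18,"tx":0.3,"ty":0.03,"tz":0,"ax":0,"ay":0,"az":0},{"jaw":0.18,"tx":0.6,"ty":0.06,"tz":0,"ax":0,"ay":0,"az":0},{"jaw":0.18,"tx":0.8,"ty":0.08,"tz":0,"ax":0,"ay":0,"az":0},{"jaw":0.18,"tx":0.8,"ty":0.08,"tz":0,"ax":0,"ay":0,"az":0}]'; python3 -m pendant '[{"jaw":0.18,"tx":-2,"ty":-0.2,"tz":0,"ax":0,"ay":0,"az":0},{"jaw":0.18,"tx":-6,"ty":-0.6,"tz":0,"ax":0,"ay":0,"az":0},{"jaw":0.18,"tx":-10,"ty":-1,"tz":4,"ax":0,"ay":0,"az":0},{"jaw":0.18,"tx":-13,"ty":-1.3,"tz":10,"ax":0,"ay":0,"az":0},{"jaw":0.18,"tx":-13,"ty":-1.3,"tz":10,"ax":0,"ay":0,"az":0},{"jaw":0.18,"tx":-13,"ty":-1.3,"tz":10,"ax":0,"ay":0,"az":0}]'; python3 - <<'E'
from h import *
from scipy.optimize import least_squares
b=save('wrist','wr8'); W=pts(b)
s=W.reshape(-1,3)
q=s[(s[:,2]>.022)&(s[:,2]<.030)&(s[:,0]>.56)&(abs(s[:,1]+.187)<.04)]*1000
P=[]
for y in np.arange(-217,-157,4):
    k=q[abs(q[:,1]-y)<1.5]
    if len(k)>5: P.append((np.percentile(k[:,0],2),y))
P=np.array(P); r=least_squares(lambda c:np.hypot(P[:,0]-c[0],P[:,1]-c[1])-46,[630,-186],loss='soft_l1'); print(r.x,np.abs(r.fun).max())
cv2.imwrite('pics/wr8b.png',cv2.convertScaleAbs(b['pixels'],alpha=1.8))
E
```

```text
clock: 19.82
position: [0.5794, -0.1902, -0.0256]
ee_rot: [-0.0, 0.999, 0.049, -0.009]
contact_force: [-20.8, -6.6, 15.1]
width: 0.0504
gripper_force: 12.2
clock: 20.58
position: [0.4604, -0.2029, 0.0751]
ee_rot: [0.001, 0.999, 0.048, 0.002]
contact_force: [0.4, -0.4, -0.9]
width: 0.0498
gripper_force: 0.0
[ 628.87997834 -185.66854967] 0.4748758284466277
```

View pics/wr8b.png

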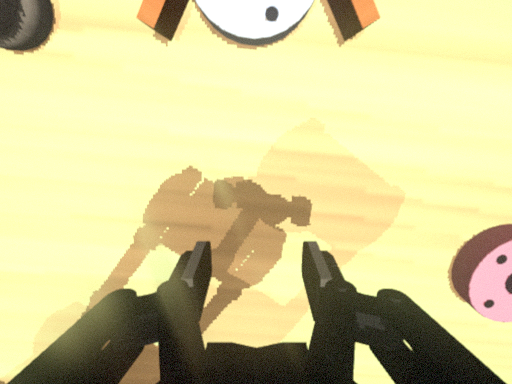

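```bash
python3 -m pendant '[{"jaw":0.18,"tx":-4,"ty":0,"tz":5,"ax":0,"ay":0,"az":0},{"jaw":0.18,"tx":-8,"ty":0,"tz":8,"ax":0,"ay":0,"az":0},{"jaw":0.18,"tx":-8,"ty":0,"tz":8,"ax":0,"ay":0,"az":0},{"jaw":0.18,"tx":-8,"ty":0,"tz":8,"ax":0,"ay":0,"az":0}]'; python3 - <<'E'
from h import *
w=pts(save('top','top9'))
for n,u,v,r,lo,hi in [('tin',239,203,14,.035,.07),('off',115,250,22,.03,.06),('bot',370,170,18,.02,.2)]:
    print(n,(blob(w,u,v,r,lo,hi).mean(0)*1000).round(1))
print(manip.sign_off())
E
```

```text
clock: 21.12
position: [0.3797, -0.2023, 0.1533]
ee_rot: [-0.0, 0.999, 0.048, -0.0]
contact_force: [0.8, -0.1, -0.5]
width: 0.0505
gripper_force: 0.0
tin [590.   -8.5  49.7]
off [450.2 339.8  41.8]
bot [ 686.3 -366.8   98.8]
the job is handed in; nothing more can be done
None
```

Both faceplates were slid home against the stops in the cradles of their own size. Tin, offcut and bottle measured unmoved; the chisel was not re-measured, but the arm never went near it. The arm is standing clear, and the job was handed in at about 21 s.

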